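# Wedge open the bench dryer and take out the top casting

### The job

The bench dryer's sprung lid falls shut by itself: prop it wide open (50 degrees or more) with the orange rubber wedge, jammed between the lid and the dryer's top frame so that nothing else holds it. Then reach in, lift the topmost brass casting straight off the pile without dragging the two beneath it, and set it down gently, flat with its stub up, in the dark shallow tray. Leave the lid propped on the wedge and the other bench things where they are.

Things in the scene. Friction and masses are not known exactly. Their poses are not given: they have to be found in the camera images.
- dryer: White bench dryer, a fixed box 300 (x) x 260 (y) x 130 mm high with its control panel on the -x face; origin: centre of its underside; yaw varies. Its top is a flat aluminium frame at z = 130 around an opening x -100..120, y -115..55 mm, so the frame is 50 mm wide at the front (-x) and 75 mm wide along the hinge (+y) side. Castings lie inside on a flat shelf at z = 60 mm.
- lid (a joint): Opening angle of the dryer's blue-framed lid, rad: 0 closed, stop at 1.35. Hinged on the dryer's +y side, its free edge rises on the -y side. Sprung and damped, it shuts within about 1 s; closing torque 0.55 to 0.75 N m when shut, 0.5 to 0.65 N m at 0.9 rad. It can be levered up from under the lip. A prop 50 mm high on the frame, its hinge-side face 27 mm from the axis, holds it at about 1 rad.
- lid_hinge (a point): Front end of the hinge axis, at x -120, y 120, z 135 mm of the dryer; the axis runs along the dryer's x; it does not move with the lid. The lid is a rigid panel 8 mm thick spanning dryer x -120..140 and reaching 282 mm from the axis; its underside lies 4 mm under the axis (1 mm above the frame when shut). Two steel knuckles, radius 7 mm, lie on it.
- lid_lip (a point): Front corner of the lid's finger lip, on its underside, in mid-width of the lip, 266 mm from the hinge axis; it turns with the lid. The lip is the last 32 mm of the lid, which overhang the dryer's -y side wall (at y -130) along its whole length: 131 mm above the bench when shut, free beneath.
- wedge: Orange rubber wedge, loose, 160 long (x) x 26 wide (y) x 56 mm high, 0.18 kg, grippy (friction about 1). Origin: centre of its flat underside, x towards the thin nose. Nose at x = +80, 6 mm thick; the top rises evenly to 56 mm at x = -20, then is level to the heel at x = -80.
- casting_a: The topmost brass casting: plate 64 (x) x 34 (y) x 6 mm with a square sprue stub 10 x 10 x 24 mm standing on its middle (30 mm high in all), 0.125 kg. Origin: centre of its underside. It lies flat across the ends of casting_b and casting_c, 6 mm above the dryer's shelf, its stub about 43 mm from each of theirs.
- casting_b: Lower casting, same shape, lying flat on the dryer's shelf under one end of casting_a. Origin: centre of its underside.
- casting_c: Lower casting, same shape, under the other end of casting_a. Origin: centre of its underside.
- tray: Dark shallow steel tray, fixed to the bench, outside 140 (x) x 110 (y) x 12 mm, walls 4 mm, inner floor at z = 4 mm. Origin: centre of its underside.
- vise: Setter's ball vise, fixed: round, 132 mm across, 160 mm high. Origin: centre of its underside. A bystander.
- hammer: Chasing hammer, loose, 235 mm long with the handle along x and the 75 mm head at x = +100; 22 mm high. Origin at bench level. A bystander.
- bottle: Small amber bottle, loose, 42 mm across, 75 mm high. Origin: centre of its underside. A bystander.
- jar: Clear jar with a blue lid, loose, 60 mm across, 45 mm high. Origin: centre of its underside. A bystander.
- ring_clamp: Wooden ring clamp, loose, 120 x 32 x 28 mm. Origin: centre of its underside. A bystander.
There are look-alikes about, which are no part of the job. Several things have the shape of the wedge; the one meant has the colours described above. What is meant by the tray is not purple, and is the larger of those in its own colour.

How it is judged:
On the way, in this order (a step that is already met when the one before it is completed fails the run):
1. the lid stands open by 0.85 rad or more on the wedge alone: the wedge bears on the dryer and the robot touches neither (value of joint lid above 0.85 rad and contact force between wedge and dryer above 2 N and height (world z) of wedge above 0.11 m and contact force between the fingers and wedge below 0.1 N and contact force between each of the arm, the fingers and dryer below 0.1 N), for 0.3 s.
2. the top casting is lifted clear of the dryer while the lid stays propped (height (world z) of casting_a above 0.135 m and value of joint lid above 0.8 rad), for 0.1 s.
At the end, for the whole second after the job is handed in: The lid stands at 0.85 rad or more, held by the wedge lying on the dryer; casting_a rests flat (within 0.12 rad, stub up) on the tray's floor inside its walls; casting_b and casting_c lie within 8 mm of where they were; all at rest (value of joint lid above 0.85 rad and contact force between wedge and dryer above 2 N and height (world z) of wedge above 0.11 m and x of casting_a in the frame of tray between -0.06 and 0.06 m and y of casting_a in the frame of tray between -0.045 and 0.045 m and z of casting_a in the frame of tray below 0.008 m and angle between casting_a's own z axis and vertical below 0.12 rad and linear speed of each of casting_a, wedge below 0.01 m/s and distance of each of casting_b, casting_c from where it was at the start of the episode below 0.008 m); the robot touches nothing.
It fails at once if a casting beneath is dragged by more than 8 mm (distance of any of casting_b, casting_c from where it was at the start of the episode above 0.008 m).
It fails at once if the top casting is dropped or thrown (over 0.6 m/s and out of the fingers) (linear speed of casting_a above 0.6 m/s and contact force between the fingers and casting_a below 0.05 N).
It fails at once if a bystander on the bench is pushed by more than 30 mm (distance of any of hammer, bottle, jar, ring_clamp from where it was at the start of the episode above 0.03 m).
It also fails if it takes over 64 s, if anything falls off the work surface, if the arm or the gripper's body presses on something with over 40 N, if the wrist force passes 120 N, or if a joint passes its speed limit or range.

### The arm

A 7-joint arm with a two-finger parallel gripper is mounted at the origin on the work surface. World frame = base frame: x ahead of the robot, y to its left, z up, the work surface at z = 0. Lengths are in m, angles in rad, forces in N, time in s.
With the tool pointing down it reaches from about 0.4 to 0.9 m from the base axis. Payload 5.5 kg.
Tool frame: the origin (TCP) lies midway between the tips of the shut fingers; the grasp point (between the pads) lies 19 mm behind it (manip.grip_depth is the distance from the TCP to the grasp point, in m); z points along the fingers, y is the line along which they close (so a half turn about z gives the same grasp; the last joint's range is limited). The gripper opens to 92 mm and grips with 3 to 60 N. Pads are 19 mm wide; open, the fingers measure 130 mm over their backs; the gripper's body (75 mm by 190 mm) begins 47 mm behind the grasp point.
Start: joints at [1.388, 0.501, -0.427, 1.55, 0.221, 1.138, -0.21], TCP at [0.28, -0.586, 0.227] pointing down, gripper open.
Joint ranges: [-2.88, 2.88], [-0.31, 2.03], [-1.54, 1.56], [0.2, 2.42], [-1.41, 4.55], [0.19, 2.02], [-2.57, 2.57]. Speed limits (rad/s): [2.57, 2.57, 3.14, 3.14, 3.14, 3.14, 3.14].

### API

Orientations are given as a unit quaternion [x, y, z, w].
In Python, from bench import manip, effector, viewer gives the robot as it stands. Calls block until the motion is done:
- manip.move_pose(position, orientation): joint-space move of the TCP to a pose.
- manip.servo_line(position, ori=None, vel=0.15): straight line of the TCP; ori=None keeps the orientation; vel is the mean speed in m/s.
- manip.movej(angles): joint-space move.
- effector.open_jaws() and effector.close(f_grip=None): open the fingers fully, or close them until they stop; f_grip is the grip in N (None keeps the last).
- manip.sleep(seconds).
- manip.solve_ik(position, orientation): joint angles nearest the present ones, or None.
- viewer.get_image(name): name is "scene" or "top" or "wrist"; returns the picture (400x640x3 uint8, red, green, blue); there is no depth.
- viewer.get_calibration(name): a dict with "vfov" (degrees; the focal length in pixels is half the picture's height over the tangent of half this angle, whatever the lens; pixels are square), "cx", "cy" (the principal point, pixels), "eye" and "attitude" of the camera in the world. Camera axes: x right, y down, z forward; pixel columns grow to the right and rows downward; lengths in m; the calibration is good to about 2 mm. The wrist camera is an equidistant fisheye: a pixel r from the principal point sees the ray r / f radians off the axis. A picture is of the moment at which its call begins: read the wrist's pose just before it. get_calibration takes no time and is no camera call; for the wrist camera it gives the pose at the moment of the call.
A pose or a line that the arm cannot do raises manip.PlanningError and nothing moves.
- manip.hand_in(): hands the job in; it is judged then, once.
Readings, each from a call of its own:
- manip.current_clock(): time.
- manip.current_q(): joint angles.
- manip.current_joint_velocities(): joint speeds.
- manip.current_tau(): joint torques, N m.
- manip.current_tool_pos(): TCP position.
- manip.current_tcp_rot(): TCP orientation.
- manip.current_force(): force on the tool from outside, world axes, zero at the start.
- manip.current_wrist_torque(): the same for the moment, N m.
- manip.current_finger_gap(): finger opening in m.
- manip.current_gripper_force(): force on a finger pad.
Only numpy, scipy, OpenCV 4.12 (cv2) and the standard library are available. Lean on these libraries where they do the work, as an engineer would, in place of code of your own. Each camera call takes 0.05 s, during which the arm holds its last target. There are 200 camera calls.

## Working session

There is one attempt and no reset: what is moved stays moved. The work goes in short steps, each a Python script; the robot and the scene stay as the last script left them, time stands still between calls to the robot, and variables do not carry over. Pictures are saved under pics/ and viewed, at most 10 in all, crops included, and the job is handed in when it is done.

```bash
mkdir -p pics; ls; python3 - <<'E'
from bench import manip, effector, viewer
import cv2,numpy as np
for n in ["scene","top"]:
    im=viewer.get_image(n); cv2.imwrite(f"pics/{n}0.png",im[:,:,::-1]); print(n,viewer.get_calibration(n))
print(viewer.get_calibration("wrist"))
print(manip.current_clock(),manip.grip_depth,manip.current_tcp_rot())
a=cv2.imread("pics/scene0.png");b=cv2.imread("pics/top0.png")
E
```

```text
pics
scene {'vfov': 53.11316938005757, 'cx': 315.3742789430596, 'cy': 206.1444447973112, 'eye': array([ 1.02224798, -0.34886838,  1.07030141]), 'attitude': array([ 0.82397977,  0.48459785, -0.14849339, -0.25332189])}
top {'vfov': 45.00646127456587, 'cx': 323.3554516393371, 'cy': 199.67039522317657, 'eye': array([ 0.3279588 , -0.01119392,  1.84944451]), 'attitude': array([ 0.70888481, -0.70443468,  0.02184774, -0.02787092])}
{'vfov': 65.70646984690485, 'cx': 316.7584363502406, 'cy': 201.20655726622977, 'eye': array([ 0.35650067, -0.55002943,  0.38299824]), 'attitude': array([ 0.83577289, -0.52590109, -0.08416143,  0.13352372])}
0.1 0.0188 [ 9.75253426e-01  2.21088124e-01 -1.85727179e-04 -8.72424073e-04]
```

View pics/top0.png

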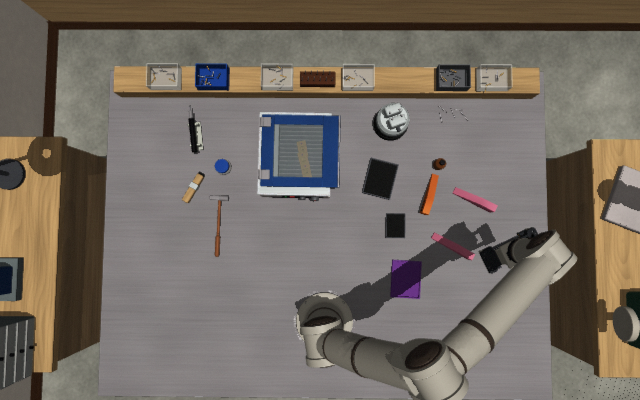

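View pics/scene0.png

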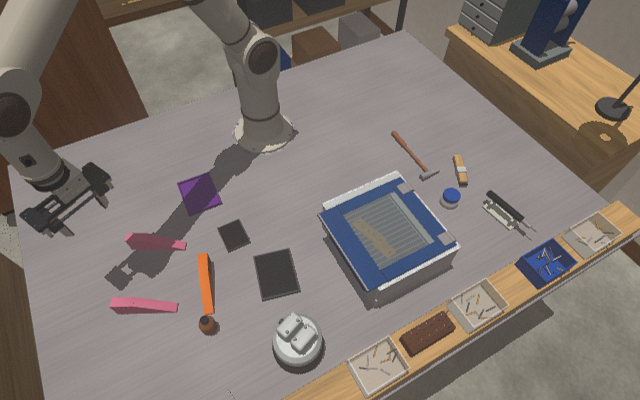

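Top view: dryer at (298,153), with hinge knuckles on the left (265,122 and 265,178) and the free edge on the right (u≈340). 
- Wedge shapes: orange (429,194), pink (474,199), pink (452,245). The orange one is the one meant. 
- Trays: dark large (380,178), dark small (395,225), purple (406,279). The large dark one is the one meant.

I'll confirm both in one crop and measure.

```bash
cat > h.py <<'E'
from bench import manip, effector, viewer
import cv2,numpy as np
from scipy.spatial.transform import Rotation as R
def ray(uv,c,fish=False):
    uv=np.atleast_2d(np.asarray(uv,float)); f=200/np.tan(np.radians(c['vfov'])/2)
    p=(uv-[c['cx'],c['cy']])/f
    if fish:
        r=np.linalg.norm(p,axis=1,keepdims=True)+1e-12; d=np.hstack([p/r*np.sin(r),np.cos(r)])
    else: d=np.hstack([p,np.ones((len(p),1))])
    return R.from_quat(c['attitude']).apply(d)
def toplane(uv,c,z,fish=False):
    d=ray(uv,c,fish); return c['eye']+d*((z-c['eye'][2])/d[:,2])[:,None]
def proj(P,c,fish=False):
    p=R.from_quat(c['attitude']).inv().apply(np.atleast_2d(P)-c['eye']); f=200/np.tan(np.radians(c['vfov'])/2)
    if fish:
        n=np.linalg.norm(p[:,:2],axis=1,keepdims=True); q=p[:,:2]/n*np.arctan2(n,p[:,2:])
    else: q=p[:,:2]/p[:,2:]
    return q*f+[c['cx'],c['cy']]
def blobs(m,amin=60):
    n,l,s,ce=cv2.connectedComponentsWithStats(m.astype(np.uint8)); return [(l==i) for i in range(1,n) if s[i,4]>=amin]
def rect(m):
    y,x=np.nonzero(m); return cv2.boxPoints(cv2.minAreaRect(np.c_[x,y].astype(np.float32)))
E
python3 - <<'E'
from h import *
np.set_printoptions(precision=4,suppress=True)
I={n:cv2.imread(f"pics/{n}0.png") for n in("top","scene")}
c={n:viewer.get_calibration(n) for n in I}
for n in I:
    h=cv2.cvtColor(I[n],cv2.COLOR_BGR2HSV); H,S,V=[h[:,:,i].astype(int) for i in range(3)]
    print(n)
    for nm,m,z in [("orange",(H>4)&(H<14)&(S>190)&(V>130),0.0),("blue",(H>105)&(H<120)&(S>150)&(V>60),.143),("dark",(V<50)&(S<90),.012)]:
        for b in blobs(m,120 if nm!='blue' else 900):
            r=rect(b); P=toplane(r,c[n],z)
            if P[:,0].min()>.15 and abs(P[:,1]).max()<.8: print(nm,b.sum(),r.round(0).tolist(),"\n",P[:,:2].tolist().__repr__()[:200],P.mean(0)[:2])
w=cv2.resize(I["top"][140:250,370:500],None,fx=3,fy=3); s=cv2.resize(I["scene"][230:330,180:320],None,fx=2.8,fy=2.8)
d=cv2.resize(I["top"][105:205,250:350],None,fx=2.6,fy=2.6); d2=cv2.resize(I["scene"][165:310,310:470],None,fx=2.4,fy=2.4)
o=np.zeros((600,800,3),np.uint8)
w=cv2.resize(I["top"][150:250,360:493],(399,300));s=cv2.resize(I["scene"][230:330,180:313],(399,300));d=cv2.resize(I["top"][105:205,240:373],(399,300));d2=cv2.resize(I["scene"][165:310,300:493],(399,300))
cv2.imwrite("pics/c1.png",np.vstack([np.hstack([w,s]),np.hstack([d,d2])]))
E
```

```text
top
orange 237 [[422.0, 213.0], [432.0, 174.0], [439.0, 176.0], [429.0, 214.0]] 
 [[0.4112031822169081, -0.373204974198861], [0.5597207603521092, -0.4123960857463414], [0.5533779152732003, -0.43733887511084935], [0.4049475279577956, -0.3980262500222057]] [ 0.4823 -0.4052]
blue 2555 [[261.0, 115.0], [337.0, 115.0], [337.0, 186.0], [261.0, 186.0]] 
 [[0.7516508155113111, 0.22973249365233192], [0.752885852281747, -0.04319151138952188], [0.4970617068952483, -0.04436901483659068], [0.4955037153034159, 0.22571608283665884]] [0.6243 0.092 ]
dark 198 [[440.0, 65.0], [469.0, 65.0], [469.0, 85.0], [440.0, 85.0]] 
 [[0.9844425411696599, -0.44472920290981305], [0.9848508357458868, -0.5570874005634366], [0.9056835378785656, -0.5559343651700955], [0.9052363320940877, -0.44390851816692944]] [ 0.9451 -0.5004]
dark 189 [[426.0, 83.0], [438.0, 66.0], [469.0, 87.0], [457.0, 104.0]] 
 [[0.9120140543773811, -0.3898668786696999], [0.9810343508088815, -0.4360852352173889], [0.8977925325142277, -0.5558196718686611], [0.8292219559504621, -0.5094880468785268]] [ 0.905  -0.4728]
dark 186 [[366.0, 128.0], [376.
[... 347 characters left out ...]
5853639], [0.7733209976707032, 0.508365789218473], [0.6391719094951673, 0.4902110546554327], [0.6364937318802857, 0.5130212111133567]] [0.7049 0.5107]
dark 905 [[363.0, 192.0], [371.0, 158.0], [397.0, 165.0], [389.0, 199.0]] 
 [[0.48580395603199067, -0.14580322772476445], [0.6173223444615823, -0.17838708758669014], [0.5930716108132149, -0.27653346327284883], [0.46185131101930366, -0.24352053328303394]] [ 0.5395 -0.2111]
dark 426 [[385.0, 214.0], [404.0, 214.0], [404.0, 237.0], [385.0, 237.0]] 
 [[0.4041174387402371, -0.22994401526818345], [0.4045686329088524, -0.30211455371134177], [0.3173664215680989, -0.3016665514769935], [0.31688838943204944, -0.22973660787812952]] [ 0.3607 -0.2659]
scene
```

View pics/c1.png

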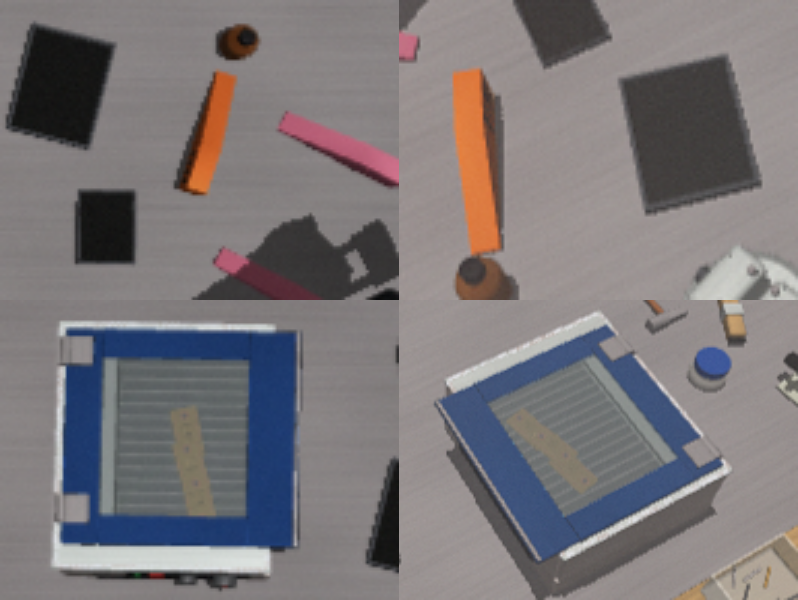

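Crop confirms two things:
- **Wedge:** the orange one, thick heel at its robot-side end and nose toward the bottle.
- **Tray:** the large dark one at (380,178).

Plan: grip the wedge at its heel with the tool pitched, lever the lid with it, slide it down to the hinge frame. First, check reachability and take wrist views.

```bash
cat >> h.py <<'E'
def tq(yaw,pitch,flip):   # tool z = heading yaw, pitched down; y horizontal
    z=np.array([np.cos(pitch)*np.cos(yaw),np.cos(pitch)*np.sin(yaw),-np.sin(pitch)])
    y=np.array([-np.sin(yaw),np.cos(yaw),0])*(-1 if flip else 1)
    return R.from_matrix(np.c_[np.cross(y,z),y,z]).as_quat()
E
python3 - <<'E'
from h import *
np.set_printoptions(precision=3,suppress=True)
O=np.array([.617,.118,0])
for p in (20,35,45,55,65):
  for fl in (0,1):
    q=tq(0,np.radians(p),fl); zt=R.from_quat(q).apply([0,0,1]); out=[]
    for hx,d,h in [(-190,265,-25),(-190,262,60),(-160,150,200),(-158,110,215),(-158,35,51)]:
        corner=O+np.array([hx,120-d,135+h])*1e-3 if 0 else O+np.array([hx,120-d,135+h])/1000
        g=corner+[.012,-.013,-.056+.032]
        s=manip.solve_ik(g+.019*zt,q); out.append(None if s is None else s)
    qw=tq(np.radians(-15),np.radians(p),fl); g=np.array([.41,-.383,.032])+0.012*np.array([.966,-.26,0])
    s=manip.solve_ik(g+.019*R.from_quat(qw).apply([0,0,1]),qw)
    print(p,fl,"pick",s); [print("   ",o) for o in out]
E
```

```text
20 0 pick [ 2.322  1.769 -1.105  2.328  3.128  0.382  0.388]
    None
    None
    None
    None
    None
20 1 pick [0.44  1.305 0.671 2.372 3.685 1.913 1.215]
    None
    None
    None
    None
    None
35 0 pick [ 2.213  1.701 -1.318  2.35   2.43   0.657  0.83 ]
    None
    None
    None
    None
    None
35 1 pick [ 2.213  1.701 -1.318  2.35   2.43   0.657 -2.312]
    None
    None
    None
    None
    None
45 0 pick [ 2.057  1.419 -1.311  2.32   2.245  0.653  0.686]
    None
    None
    None
    [ 0.16  -0.303 -0.597  2.422  0.576  0.304  0.598]
    None
45 1 pick [ 2.057  1.419 -1.311  2.32   2.245  0.653 -2.456]
    None
    None
    None
    None
    None
55 0 pick [ 1.933  1.238 -1.308  2.256  1.938  0.672  0.753]
    None
    None
    [ 0.267 -0.259 -0.526  2.345  0.078  0.433  1.226]
    [ 0.257 -0.256 -0.621  2.295  0.156  0.49   1.062]
    [ 0.117  0.263 -0.867  2.398  1.508  0.57  -0.452]
55 1 pick [ 1.933  1.238 -1.308  2.256  1.938  0.672 -2.389]
    None
    None
    [ 0.159 -0.25  -0.439  2.347  0.153  0.438 -1.99 ]
    [ 0.33  -0.266 -0.678  2.294  0.104  0.486 -2.029]
    None
65 0 pick [ 1.558  0.756 -0.878  2.171  1.404  0.291  0.909]
    None
    None
    [ 0.654 -0.213 -0.829  2.207 -0.121  0.652  1.453]
    [ 0.595 -0.205 -0.874  2.16  -0.048  0.695  1.299]
    [-0.206  0.192 -0.425  2.295  0.847  0.437  0.225]
65 1 pick [ 1.558  0.756 -0.878  2.171  1.404  0.291 -2.233]
    None
    None
    [ 0.766 -0.237 -0.914  2.205 -0.185  0.656 -1.624]
    [ 0.645 -0.216 -0.912  2.16  -0.075  0.695 -1.816]
    [-1.237  0.204  0.701  2.326  0.338  0.304 -2.447]
```

```bash
python3 - <<'E'
from h import *
np.set_printoptions(precision=3,suppress=True)
O=np.array([.617,.118,0])
for p in (60,65,70,75):
    q=tq(0,np.radians(p),0); zt=R.from_quat(q).apply([0,0,1])
    print(p)
    for hx,d,h in [(-158,275,-25),(-165,275,-25),(-158,275,20),(-158,262,60),(-158,200,150),(-158,150,200),(-158,110,215),(-158,70,125),(-158,35,51)]:
        g=O+np.array([hx+14,120-d-13,135+h-56+32])/1000
        print("  ",hx,d,h,manip.solve_ik(g+.019*zt,q))
import json
def shot(nm,pos,q):
    manip.move_pose(pos,q); manip.sleep(.2); c=viewer.get_calibration("wrist"); im=viewer.get_image("wrist")
    cv2.imwrite(f"pics/{nm}.png",im[:,:,::-1]); json.dump({k:np.asarray(v).tolist() for k,v in c.items()},open(f"{nm}.json","w"))
shot("w_wedge",[.44,-.40,.30],tq(np.radians(-15),np.pi/2,0))
shot("w_dry",[.55,.09,.42],tq(0,np.pi/2,0))
a=cv2.imread("pics/w_wedge.png");b=cv2.imread("pics/w_dry.png")
cv2.imwrite("pics/c2.png",cv2.resize(np.vstack([a,b]),None,fx=.75,fy=.75)); print(manip.current_clock(),manip.current_tool_pos())
E
```

```text
60
   -158 275 -25 None
   -165 275 -25 None
   -158 275 20 None
   -158 262 60 None
   -158 200 150 [ 0.646 -0.159 -0.737  2.351 -0.134  0.39   1.569]
   -158 150 200 [ 0.464 -0.228 -0.677  2.269 -0.047  0.54   1.368]
   -158 110 215 [ 0.421 -0.228 -0.739  2.225  0.029  0.59   1.207]
   -158 70 125 [ 0.961  0.106 -1.533  2.301  0.82   0.516  0.36 ]
   -158 35 51 [ 0.341  0.335 -1.082  2.336  1.331  0.622 -0.213]
65
   -158 275 -25 None
   -165 275 -25 None
   -158 275 20 [ 1.055  0.337 -1.077  2.399  1.141  0.293  0.576]
   -158 262 60 [ 0.965  0.146 -0.97   2.374  0.422  0.268  1.213]
   -158 200 150 [ 0.834 -0.13  -0.908  2.281 -0.13   0.509  1.578]
   -158 150 200 [ 0.73  -0.215 -0.892  2.198 -0.145  0.652  1.48 ]
   -158 110 215 [ 0.618 -0.204 -0.894  2.157 -0.052  0.694  1.304]
   -158 70 125 [ 0.574  0.059 -1.098  2.243  0.523  0.545  0.651]
   -158 35 51 [-0.214  0.194 -0.413  2.292  0.843  0.436  0.232]
70
   -158 275 -25 [ 0.654  0.363 -0.653  2.365  0.992  0.231  0.698]
   -165 275 -25 [ 0.658  0.352 -0.653  2.38   0.998  0.222  0.69 ]
   -158 275 20 [ 1.185  0.503 -1.292 
[... 354 characters left out ...]
 0.663]
   -158 35 51 [ 0.237  0.297 -0.885  2.22   0.829  0.586  0.306]
75
   -158 275 -25 [ 0.614  0.373 -0.622  2.299  0.656  0.332  1.022]
   -165 275 -25 [ 0.614  0.362 -0.618  2.315  0.648  0.323  1.029]
   -158 275 20 [ 1.024  0.411 -1.098  2.266  0.769  0.532  0.937]
   -158 262 60 [ 1.181  0.402 -1.319  2.236  0.715  0.645  0.958]
   -158 200 150 [ 1.194  0.034 -1.322  2.142  0.097  0.734  1.384]
   -158 150 200 [ 1.175 -0.139 -1.309  2.062 -0.126  0.859  1.492]
   -158 110 215 [ 1.205 -0.195 -1.386  2.021 -0.178  0.904  1.461]
   -158 70 125 [ 0.707  0.25  -1.272  2.113  0.534  0.79   0.692]
   -158 35 51 [ 0.54   0.55  -1.293  2.152  0.988  0.857  0.229]
4.1083 [0.55  0.089 0.42 ]
```

View pics/c2.png

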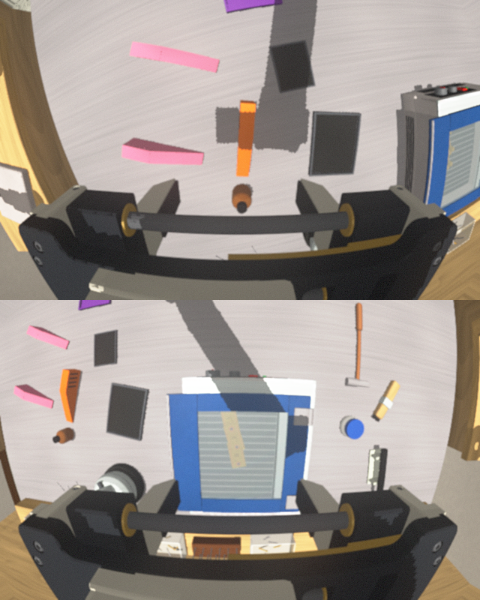

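Wrist views (scaled 0.75): the wedge runs from heel (246,103) to nose (243,175), with the bottle past the nose at (242,198). The dryer lid covers (168..308, 393..512), hinge knuckles at (303,416) and (292,502). Now the world coordinates, by rays onto planes.

```bash
python3 - <<'E'
from h import *
import json
np.set_printoptions(precision=4,suppress=True)
def load(n): 
    c=json.load(open(n+".json")); c['eye']=np.array(c['eye']); return cv2.imread(f"pics/{n}.png"),c
def wrect(m,c,z,fish=True):
    y,x=np.nonzero(m); P=toplane(np.c_[x,y],c,z,fish)[:,:2]; r=cv2.minAreaRect((P*1000).astype(np.float32)); return r,cv2.boxPoints(r)
def big(m): return max(blobs(m,50),key=lambda b:b.sum())
for n in("w_wedge","w_dry"):
    I,c=load(n); h=cv2.cvtColor(I,cv2.COLOR_BGR2HSV); H,S,V=[h[:,:,i].astype(int) for i in range(3)]
    m=(H>4)&(H<16)&(S>180)&(V>110); m[260:]=0; m=big(m)
    cn=max(cv2.findContours(m.astype(np.uint8),0,2)[0],key=len); ap=cv2.approxPolyDP(cn,2.5,True)[:,0]
    print(n,"wedge corners px",ap.tolist()); print(" z0",toplane(ap,c,0,True)[:,:2].tolist()); print(" z56",toplane(ap,c,.056,True)[:,:2].tolist()); print(wrect(m,c,0)[0])
    m=(V<75)&(S<110); m[285:]=0
    for b in blobs(m,1500):
        r=wrect(b,c,.006)[0]; 
        if max(r[1])<200: print(" tray?",r)
I,c=load("w_dry");h=cv2.cvtColor(I,cv2.COLOR_BGR2HSV); H,S,V=[h[:,:,i].astype(int) for i in range(3)]
m=(H>100)&(H<122)&(S>130)&(V>40); m=big(m); print("lid",*wrect(m,c,.139))
y,x=np.nonzero(m);P=toplane(np.c_[x,y],c,.139,True)[:,:2]
# edges: free edge (min y per x bin), front edge(min x per y bin)
for a,b,f,lo,hi in((0,1,np.min,.52,.70),(1,0,np.min,-.03,.2),(1,0,np.max,.0,.15)):
    bx=np.arange(lo,hi,.01); e=[f(P[abs(P[:,a]-t)<.004,b]) for t in bx]; k=np.polyfit(bx,e,1); k=np.polyfit(bx,np.where(abs(e-np.polyval(k,bx))<.006,e,np.polyval(k,bx)),1);print("edge",b,"slope",k[0],"at mid",np.polyval(k,(lo+hi)/2),(lo+hi)/2, "sd",np.std(e-np.polyval(k,bx)))
I=cv2.imread("pics/top0.png");c=viewer.get_calibration("top");h=cv2.cvtColor(I,cv2.COLOR_BGR2HSV)
m=big((h[:,:,0]>100)&(h[:,:,0]<122)&(h[:,:,1]>130)&(h[:,:,2]>40)); print("lid top",wrect(m,c,.139,False))
cv2.imwrite("pics/dz.png",cv2.resize(cv2.imread("pics/w_dry.png")[480//1-0:,:] if 0 else cv2.imread("pics/w_dry.png")[95:300,200:450],None,fx=3,fy=2.9))
E
```

```text
w_wedge wedge corners px [[319, 196], [316, 232], [329, 233], [334, 199]]
 z0 [[0.49486590786226026, -0.41262048315717237], [0.5522624729973507, -0.43282297145037446], [0.5594056526929387, -0.4130201018826102], [0.5055680214210035, -0.39138820558626125]]
 z56 [[0.4780354697176967, -0.40847884950995605], [0.528398940983929, -0.4262058238727308], [0.5346668304386648, -0.40882950091476855], [0.4874261987175092, -0.38984827120196075]]
((528.0027465820312, -412.08868408203125), (25.00615882873535, 62.60302734375), 71.20072937011719)
 tray? ((360.8109436035156, -270.2678527832031), (70.982666015625, 91.11761474609375), 88.06963348388672)
 tray? ((541.9534301757812, -209.82107543945312), (99.87157440185547, 130.60369873046875), 76.20174407958984)
w_dry wedge corners px [[88, 93], [91, 95], [88, 112], [85, 112], [88, 114], [85, 119], [83, 116], [82, 129], [85, 128], [83, 133], [87, 134], [85, 142], [89, 158], [96, 161], [87, 124], [92, 95]]
 z0 [[0.4006245918647202, -0.4218219596331996], [0.4066413033939893, -0.4124514933808382], [0.4437658660538127, -0.42521868918360384], [0.442493302028655
[... 1353 characters left out ...]

lid ((623.9588012695312, 90.78074645996094), (272.1756591796875, 254.8107147216797), 88.96707153320312) [[494.1209 -42.9882]
 [748.8902 -47.5817]
 [753.7967 224.5497]
 [499.0274 229.1432]]
edge 1 slope 0.004734519242821995 at mid -0.043692066345955446 0.61 sd 0.0014663306588419845
edge 0 slope 1.3599438230138414 at mid 0.616883402656146 0.085 sd 0.06142706576797888
edge 0 slope 0.015405395564227835 at mid 0.750189301816915 0.075 sd 0.0004696131125907043
lid top (((624.107666015625, 91.98164367675781), (273.0894775390625, 257.1329345703125), 89.15715026855469), array([[493.5465, -42.6571],
       [750.6517, -46.4395],
       [754.6688, 226.6204],
       [497.5637, 230.4028]], dtype=float32))
```

View pics/dz.png

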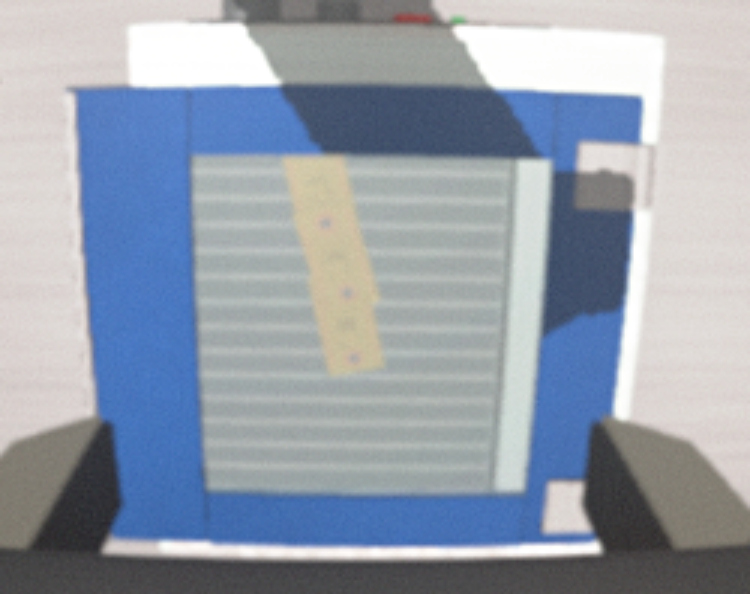

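```bash
cat >> h.py <<'E'
YAW=-.0148; RY=np.array([[np.cos(YAW),-np.sin(YAW),0],[np.sin(YAW),np.cos(YAW),0],[0,0,1]]); ORG=np.array([.6142,.1173,0])
def D(x,y,z): return ORG+RY@np.array([x,y,z])/1000   # dryer mm -> world
E
python3 - <<'E'
from h import *
import json
np.set_printoptions(precision=4,suppress=True)
c=json.load(open("w_dry.json"));c['eye']=np.array(c['eye'])
print("front frame corners px (crop 128,24 / 663,38 expected)",(proj([D(-150,-130,130),D(-150,130,130),D(-120,-162,139)],c,True)-[200,95])*[3,2.9])
I=cv2.imread("pics/w_wedge.png");c=json.load(open("w_wedge.json"));c['eye']=np.array(c['eye'])
h=cv2.cvtColor(I,cv2.COLOR_BGR2HSV);m=(h[:,:,0]<18)&(h[:,:,1]>120)&(h[:,:,2]>40);m[240:]=0
m=max(blobs(m),key=lambda b:b.sum()); cn=max(cv2.findContours(m.astype(np.uint8),0,2)[0],key=len); ap=cv2.approxPolyDP(cn,2.,True)[:,0]
print(ap.tolist());print(np.c_[toplane(ap,c,0,True)[:,:2],toplane(ap,c,.056,True)[:,:2]])
y,x=np.nonzero(m)
for r in range(y.min(),y.max()+1,8): print(r,x[y==r].min(),x[y==r].max(),end=" | ")
E
```

```text
front frame corners px (crop 128,24 / 663,38 expected) [[145.6131  22.6191]
 [678.0199  37.1872]
 [ 78.3267  84.87  ]]
[[321, 135], [315, 233], [330, 234], [340, 138], [336, 135]]
[[ 0.4047 -0.3856  0.3989 -0.3848]
 [ 0.5536 -0.4348  0.5295 -0.428 ]
 [ 0.5615 -0.4119  0.5365 -0.4078]
 [ 0.4161 -0.3596  0.4089 -0.3619]
 [ 0.4103 -0.3642  0.4038 -0.366 ]]
135 321 336 | 143 320 340 | 151 320 339 | 159 319 338 | 167 319 338 | 175 319 337 | 183 318 337 | 191 318 335 | 199 317 335 | 207 317 334 | 215 316 333 | 223 316 332 | 231 315 331 |
```

```bash
python3 - <<'E'
from h import *
import json
np.set_printoptions(precision=4,suppress=True)
c=json.load(open("w_dry.json"));c['eye']=np.array(c['eye']);I=cv2.imread("pics/w_dry.png")
print("body corners",toplane([[242.7,103.3],[421,108.1]],c,.13,True)[:,:2])
T=cv2.imread("pics/top0.png");ct=viewer.get_calibration("top")
print("lid corner via wrist/top pairs",toplane([[224.5,125.5]],c,.135,True))
# column profiles across front white strip and lid
r=112
print("wrist row112",[(u,*I[r,u].tolist()) for u in list(range(236,250))+list(range(415,428))])
print("wrist row170",[(u,*I[170,u].tolist()) for u in range(218,236)])
print("top row190",[(u,*T[190,u].tolist()) for u in list(range(254,262))+list(range(326,334))])
print("top row150",[(u,*T[150,u].tolist()) for u in list(range(332,344))])
print("top y at cols z.13",toplane([[258,190],[330,190]],ct,.13)[:,:2], "lid",toplane([[337,150],[339.5,150]],ct,.135)[:,:2])
E
```

```text
body corners [[ 0.4626 -0.0192]
 [ 0.4671  0.2415]]
lid corner via wrist/top pairs [[ 0.4938 -0.0467  0.135 ]]
wrist row112 [(236, 210, 213, 220), (237, 210, 212, 219), (238, 207, 210, 217), (239, 207, 210, 218), (240, 207, 211, 217), (241, 207, 212, 218), (242, 226, 227, 232), (243, 250, 250, 251), (244, 255, 255, 255), (245, 255, 255, 255), (246, 255, 255, 255), (247, 255, 255, 255), (248, 255, 255, 255), (249, 255, 255, 255), (415, 252, 254, 253), (416, 253, 253, 253), (417, 254, 254, 254), (418, 254, 254, 254), (419, 255, 255, 254), (420, 250, 251, 250), (421, 231, 234, 235), (422, 215, 218, 224), (423, 211, 215, 222), (424, 211, 215, 221), (425, 210, 214, 220), (426, 212, 216, 220), (427, 213, 217, 222)]
wrist row170 [(218, 216, 215, 222), (219, 211, 216, 221), (220, 213, 216, 222), (221, 213, 213, 220), (222, 210, 215, 222), (223, 217, 218, 224), (224, 223, 224, 229), (225, 219, 222, 229), (226, 201, 199, 205), (227, 180, 153, 144), (228, 181, 125, 88), (229, 192, 125, 80), (230, 192, 121, 77), (231, 193, 125, 81), (232, 192, 121, 80), (233, 187, 117, 74), (234, 188, 119, 79), (235, 193, 123, 81)]
top row190 [(254, 130, 129, 135), (255, 132, 132, 136), (256, 133, 134, 137), (257, 163, 163, 164), (258, 219, 217, 212), (259, 210, 210, 206), (260, 202, 205, 200), (261, 202, 206, 200), (326, 213, 216, 212), (327, 215, 216, 212), (328, 224, 223, 219), (329, 220, 216, 213), (330, 148, 146, 150), (331, 124, 125, 129), (332, 125, 125, 131), (333, 125, 126, 130)]
top row150 [(332, 114, 58, 30), (333, 115, 59, 31), (334, 113, 59, 31), (335, 113, 59, 29), (336, 114, 62, 32), (337, 114, 67, 46), (338, 115, 106, 104), (339, 148, 131, 123), (340, 131, 133, 137), (341, 131, 131, 136), (342, 132, 132, 138), (343, 132, 132, 137)]
top y at cols z.13 [[ 0.4823  0.238 ]
 [ 0.4838 -0.0197]] lid [[ 0.6275 -0.0439]
 [ 0.6276 -0.0529]]
```

Body edges give ORG ≈ (0.6148, 0.1083), yaw −0.016: 260 mm wide as it must be, and the lip's grey edge at y≈−0.053 agrees. The wedge has heel mid (0.404,−0.3735), yaw −18.1°, measured length 161 mm against 160. Picking.

```bash
sed -i 's/^YAW=-.0148/YAW=-.016/; s/ORG=np.array(.*$/ORG=np.array([.6148,.1083,0])/' h.py; cat >> h.py <<'E'
P70=np.radians(70); QI=tq(YAW,P70,0); ZI=R.from_quat(QI).apply([0,0,1])
def tcp(hx,d,h,gx=14,gz=36): # wedge hinge-side top edge at d,h from axis, heel at dryer x hx -> TCP
    return D(hx+gx,120-d-13,135+h-56+gz)+manip.grip_depth*ZI
E
python3 - <<'E'
from h import *
np.set_printoptions(precision=4,suppress=True)
y=np.radians(-18.1); q=tq(y,P70,0); z=R.from_quat(q).apply([0,0,1])
g=np.array([.404,-.3735,.036])+.014*np.array([np.cos(y),np.sin(y),0]); t=g+manip.grip_depth*z
effector.open_jaws()
manip.move_pose(t-.12*z,q); manip.servo_line(t-.02*z,vel=.2); manip.servo_line(t,vel=.08)
effector.close(50); print(manip.current_finger_gap(),manip.current_gripper_force(),manip.current_tool_pos()-t)
manip.servo_line(manip.current_tool_pos()+[0,0,.16],vel=.15)
print(manip.current_finger_gap(),manip.current_clock(),manip.current_force())
for w in [(-163,330,-9),(-163,275,-9),(-163,275,20),(-163,262,60),(-163,200,150),(-163,150,200),(-163,110,215),(-163,35,51)]: print(w,manip.solve_ik(tcp(*w),QI))
# view: TCP position to check in the scene image
im=viewer.get_image("scene"); cv2.imwrite("pics/s1.png",cv2.resize(im[150:360,120:340,::-1],None,fx=2.7,fy=2.7))
E
```

```text
0.025720287967202427 49.97529745101929 [ 0.      0.0002 -0.0001]
0.025834835824534354 9.6667 [-1.01    0.5706 -2.4547]
(-163, 330, -9) [ 0.881   0.3225 -0.7115  2.348   0.6019  0.2402  1.2218]
(-163, 275, -9) [ 0.6443  0.282  -0.6128  2.3763  0.6638  0.2273  1.0072]
(-163, 275, 20) [ 0.8531  0.2422 -0.8309  2.3538  0.5457  0.3121  1.1279]
(-163, 262, 60) [ 1.1503  0.2004 -1.1696  2.3197  0.4544  0.4266  1.1898]
(-163, 200, 150) [ 0.9148 -0.1109 -0.9691  2.2244 -0.1062  0.6339  1.5618]
(-163, 150, 200) [ 1.1195 -0.3045 -1.1517  2.1384 -0.3516  0.8014  1.6953]
(-163, 110, 215) [ 0.6464 -0.1691 -0.9046  2.1011 -0.0481  0.8099  1.3084]
(-163, 35, 51) [ 0.2297  0.2624 -0.8625  2.2344  0.782   0.5748  0.3338]
```

View pics/s1.png

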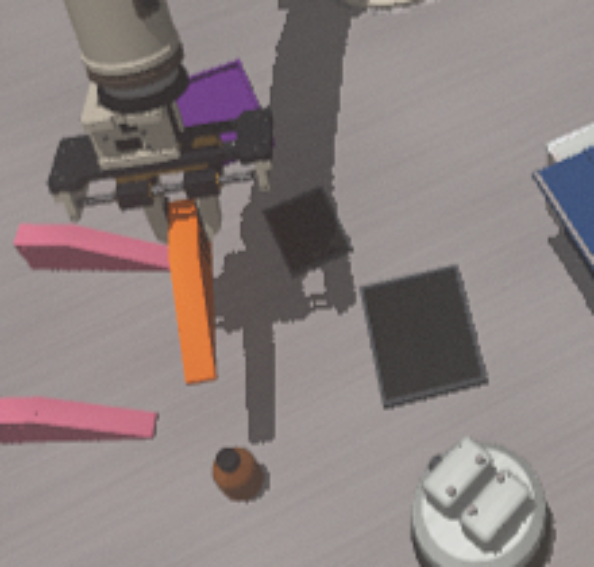

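The crop shows the wedge gripped at its heel (185,210) and level, with the bottle undisturbed. Now I'll bring it beside the lip, slide under, and start levering.

```bash
python3 - <<'E'
from h import *
np.set_printoptions(precision=3,suppress=True)
def st(s): print(s,manip.current_clock(),manip.current_force(),manip.current_wrist_torque(),manip.current_finger_gap(),manip.current_q())
manip.move_pose(tcp(-163,345,60),QI); st("side")
manip.servo_line(tcp(-163,345,-9),vel=.15); st("low")
manip.servo_line(tcp(-163,275,-9),vel=.1); st("under")
manip.servo_line(tcp(-163,275,8),vel=.05); st("touch")
if np.linalg.norm(manip.current_force()[:2])<12:
    manip.servo_line(tcp(-163,272,40),vel=.08); st("up")
    for n in("scene","wrist"): cv2.imwrite(f"pics/l_{n}.png",viewer.get_image(n)[:,:,::-1])
a=cv2.imread("pics/l_scene.png")[130:330,230:500];b=cv2.imread("pics/l_wrist.png")
cv2.imwrite("pics/c3.png",np.hstack([cv2.resize(a,(432,320)),cv2.resize(b,(368,320))]))
E
```

```text
side 10.7167 [ 0.211  0.414 -2.18 ] [0.096 0.508 0.077] 0.025845257850363623 [ 1.334  0.253 -1.143  2.281  0.372  0.432  1.482]
low 11.325 [ 1.001 -0.24  -1.525] [0.114 0.435 0.009] 0.0256305424532281 [ 0.989  0.352 -0.791  2.335  0.665  0.262  1.206]
under 12.175 [ 0.314  0.365 -1.83 ] [ 0.081  0.534 -0.027] 0.02593912294442419 [ 0.709  0.295 -0.684  2.374  0.742  0.244  0.936]
touch 12.6667 [-1.112 -0.652 -3.857] [-0.014  0.822 -0.05 ] 0.0257434214812561 [ 0.812  0.269 -0.79   2.363  0.642  0.288  1.035]
up 13.2167 [ 0.879 -1.218 -4.466] [0.103 0.555 0.017] 0.025479798514256028 [ 0.975  0.211 -0.961  2.337  0.463  0.363  1.202]
```

View pics/c3.png

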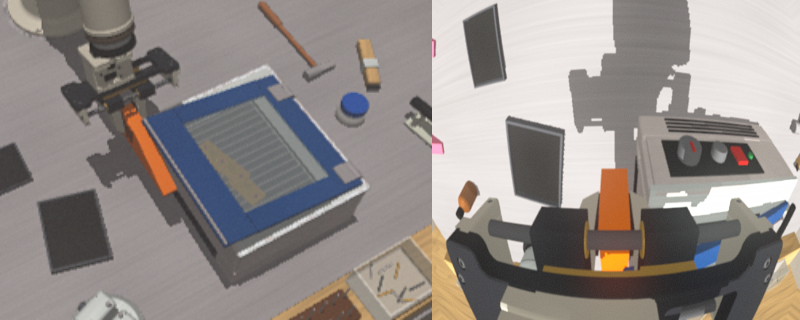

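The lid is raised about 9° on the wedge (its corner bears at crop (150,120)), force about 2.5 N. Continuing the arc and sliding down to the hinge frame.

```bash
python3 - <<'E'
from h import *
np.set_printoptions(precision=3,suppress=True)
def st(s): print(s,round(manip.current_clock(),1),manip.current_force(),manip.current_wrist_torque(),round(manip.current_finger_gap(),4))
for w in [(-163,255,75),(-163,200,150),(-163,150,200),(-163,112,215),(-163,75,135)]:
    manip.servo_line(tcp(*w),vel=.12); st(w)
    if np.linalg.norm(manip.current_force())>30: break
for n in("scene","top"): cv2.imwrite(f"pics/m_{n}.png",viewer.get_image(n)[:,:,::-1])
a=cv2.imread("pics/m_scene.png")[90:320,220:480];b=cv2.imread("pics/m_top.png")[90:230,230:390]
cv2.imwrite("pics/c4.png",np.hstack([cv2.resize(a,(420,371)),cv2.resize(b,(380,371))]))
E
```

```text
(-163, 255, 75) 13.8 [ 1.775 -0.9   -4.489] [ 0.054  0.516 -0.019] 0.0254
(-163, 200, 150) 14.7 [ 0.38 -3.01 -3.94] [-0.281  0.634 -0.212] 0.0258
(-163, 150, 200) 15.5 [ 1.214 -1.531 -4.049] [-0.144  0.495 -0.167] 0.0255
(-163, 112, 215) 15.9 [ 0.9   -2.036 -3.814] [-0.216  0.382 -0.236] 0.0258Traceback (most recent call last):
  File "<stdin>", line 5, in <module>
bench.PlanningError: the arm cannot follow that straight line within its joint ranges
```

```bash
python3 - <<'E'
from h import *
np.set_printoptions(precision=3,suppress=True)
print(manip.current_q())
for s in np.linspace(0,1,9):
    d,h=112+(35-112)*s,215+(51-215)*s
    print(round(d),round(h),manip.solve_ik(tcp(-163,d,h),QI))
for f in(90,60,30): 
  print(manip.solve_ik(tcp(-163,35,51),QI))
E
```

```text
[ 0.997 -0.278 -1.143  2.099 -0.255  0.825  1.521]
112 215 [ 0.996 -0.278 -1.144  2.098 -0.255  0.826  1.52 ]
102 194 [ 1.041 -0.254 -1.233  2.122 -0.227  0.772  1.469]
93 174 [ 1.11  -0.225 -1.346  2.143 -0.188  0.717  1.408]
83 154 [ 1.221 -0.199 -1.499  2.163 -0.145  0.663  1.345]
74 133 [ 0.409  0.03  -0.877  2.188  0.305  0.644  0.873]
64 112 [ 0.356  0.084 -0.869  2.204  0.414  0.616  0.745]
54 92 [ 0.106  0.113 -0.647  2.221  0.464  0.575  0.667]
45 72 [ 0.071  0.165 -0.646  2.232  0.567  0.549  0.547]
35 51 [ 0.039  0.218 -0.646  2.239  0.679  0.529  0.42 ]
[ 0.039  0.218 -0.646  2.239  0.679  0.529  0.42 ]
[ 0.039  0.218 -0.646  2.239  0.679  0.529  0.42 ]
[ 0.039  0.218 -0.646  2.239  0.679  0.529  0.42 ]
```

```bash
python3 - <<'E'
from h import *
np.set_printoptions(precision=3,suppress=True)
def st(s): print(s,round(manip.current_clock(),1),manip.current_force(),manip.current_wrist_torque(),round(manip.current_finger_gap(),4),manip.current_q())
manip.movej([.646,-.1691,-.9046,2.1011,-.0481,.8099,1.3084]); st("null")
print(manip.current_tool_pos()-tcp(-163,110,215))
try:
    manip.servo_line(tcp(-163,76,137),vel=.12); st("line")
except manip.PlanningError:
    for s in np.linspace(.25,1,4):
        q=manip.solve_ik(tcp(-163,110-34*s,215-78*s),QI); dq=abs(np.array(q)-manip.current_q()).max(); print("step",dq,q)
        if dq>.35: break
        manip.movej(q); st(s)
for n in("scene","top"): cv2.imwrite(f"pics/m_{n}.png",viewer.get_image(n)[:,:,::-1])
a=cv2.imread("pics/m_scene.png")[90:320,220:480];b=cv2.imread("pics/m_top.png")[90:230,230:390]
cv2.imwrite("pics/c4.png",np.hstack([cv2.resize(a,(420,371)),cv2.resize(b,(380,371))]))
for d,h in((66,114),(55,92),(45,72),(35,51)): print(manip.solve_ik(tcp(-163,d,h),QI))
E
```

```text
null 16.4 [ 0.537 -1.369 -3.5  ] [-0.181  0.518 -0.173] 0.0258 [ 0.646 -0.168 -0.904  2.102 -0.05   0.81   1.31 ]
[-0.     0.    -0.001]
line 17.3 [-1.787 -1.709 -4.067] [-0.297  1.078 -0.226] 0.026 [ 0.649  0.033 -1.107  2.182  0.305  0.654  0.886]
[ 0.586  0.115 -1.109  2.2    0.474  0.635  0.701]
[ 0.525  0.196 -1.107  2.213  0.637  0.632  0.523]
[ 0.471  0.269 -1.103  2.223  0.78   0.64   0.37 ]
[ 0.421  0.346 -1.098  2.23   0.92   0.656  0.223]
```

View pics/c4.png

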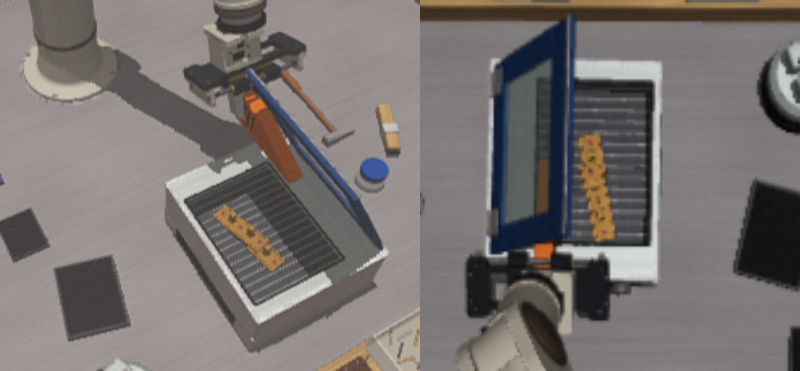

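The lid stands wide open on the gripped wedge. The three castings are visible, about (585,140)–(605,235) in the right crop, and the gripper stays in front of the lid. Now lowering onto the hinge frame.

```bash
python3 - <<'E'
from h import *
np.set_printoptions(precision=3,suppress=True)
def st(s): print(s,round(manip.current_clock(),1),manip.current_force(),manip.current_wrist_torque(),round(manip.current_finger_gap(),4))
manip.servo_line(tcp(-163,55,92),vel=.1); st(55)
manip.servo_line(tcp(-163,37,57),vel=.08); st(37)
f0=manip.current_force()[2]
for h in (55,53,51,49,47):
    manip.servo_line(tcp(-163,35.5,h),vel=.03); st(h)
    if manip.current_force()[2]-f0>6: break
for n in("scene","top"): cv2.imwrite(f"pics/n_{n}.png",viewer.get_image(n)[:,:,::-1])
a=cv2.imread("pics/n_scene.png")[90:320,220:480];b=cv2.imread("pics/n_top.png")[90:230,230:390]
cv2.imwrite("pics/c5.png",np.hstack([cv2.resize(a,(420,371)),cv2.resize(b,(380,371))]))
E
```

```text
55 18.1 [ 1.81  -3.06  -6.726] [-0.382  0.768 -0.362] 0.0257
37 18.7 [ 2.574 -4.29  -8.385] [-0.809  0.696 -0.576] 0.0256
55 18.9 [ 1.88  -6.69  -6.795] [-1.114  0.574 -0.796] 0.0258
53 19.2 [ 1.502 -7.492 -5.427] [-1.249  0.446 -0.863] 0.0255
51 19.4 [ 1.94  -7.262 -6.298] [-1.296  0.413 -0.958] 0.0256
49 19.7 [-13.227 -13.297  23.409] [-2.285  1.506 -1.345] 0.0255
```

View pics/c5.png

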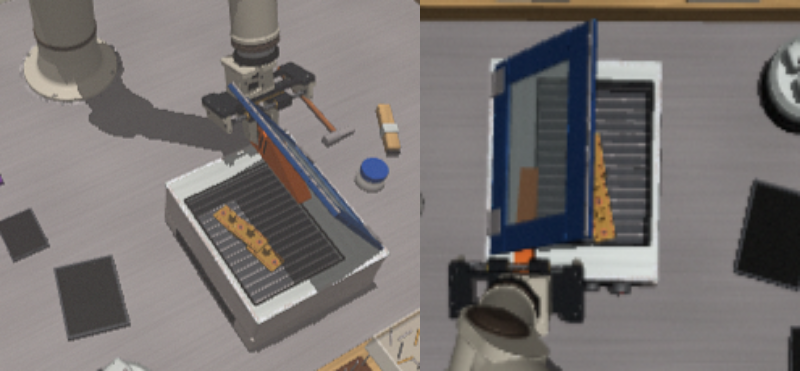

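Contact with the frame (Fz jumped by 30 N at h=49). I'll check the lid angle from the top view, then release and back off.

```bash
cat >> h.py <<'E'
def lidang(im,c): # free edge column of the lid in the top view at the frame's mid row -> angle
    h=cv2.cvtColor(im,cv2.COLOR_RGB2HSV); out=[]
    m=(h[:,:,0]>98)&(h[:,:,0]<124)&(h[:,:,1]>110)
    for r in range(115,165,10):
        u=np.nonzero(m[r,240:345])[0].max()+240.5
        th=np.linspace(.3,1.35,200); yw=ORG[1]+.120-.282*np.cos(th); X=[]
        P=np.c_[np.full(200,.62),yw-.016*0,.135+.282*np.sin(th)]; X=proj(P,c)[:,0]
        out.append(th[np.argmin(abs(X-u))])
    return np.round(out,3)
E
python3 - <<'E'
from h import *
np.set_printoptions(precision=3,suppress=True)
ct=viewer.get_calibration("top")
print("before",lidang(cv2.imread("pics/n_top.png")[:,:,::-1],ct))
manip.servo_line(manip.current_tool_pos()+[0,0,.0012],vel=.02); print(manip.current_force())
effector.open_jaws(); manip.sleep(.1)
print("rel",manip.current_clock(),manip.current_force(),lidang(viewer.get_image("top"),ct))
manip.servo_line(manip.current_tool_pos()-.09*ZI+[0,0,.0],vel=.12)
manip.sleep(.4); t=viewer.get_image("top"); s=viewer.get_image("scene")
print("off",manip.current_clock(),manip.current_force(),lidang(t,ct),manip.current_tool_pos())
a=s[90:320,220:480,::-1];b=t[90:230,230:390,::-1]
cv2.imwrite("pics/c6.png",np.hstack([cv2.resize(a,(420,371)),cv2.resize(b,(380,371))]))
E
```

```text
before [0.954 0.954 0.954 0.965 0.965]
[-0.227 -6.697 -6.611]
rel 21.4 [ 0.38   0.764 -0.12 ] [0.928 0.928 0.928 0.938 0.938]
off 22.85 [-0.547  0.386  0.244] [0.928 0.928 0.928 0.938 0.938] [0.443 0.18  0.234]
```

View pics/c6.png

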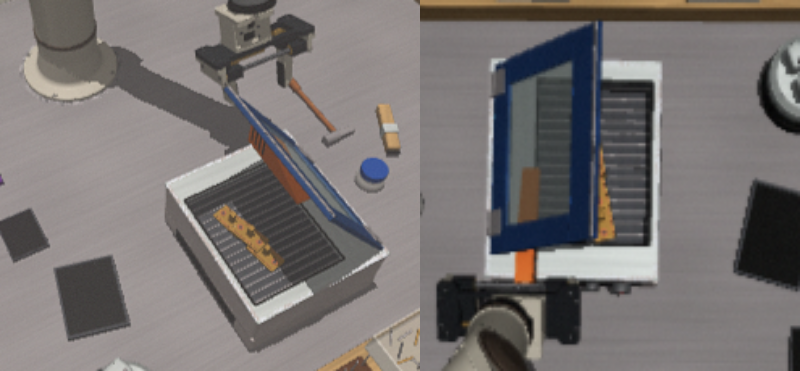

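Lid stands at about 0.93 rad on the wedge alone; the wedge lies along the hinge frame at right-crop (525,265). I've used all ten views, so the rest is numeric. Next: locate the castings with the wrist camera.

```bash
python3 - <<'E'
from h import *
import json
np.set_printoptions(precision=4,suppress=True)
p=manip.current_tool_pos()
try: manip.servo_line(p+[-.0,-.06,.16],vel=.25)
except manip.PlanningError: manip.move_pose(p+[0,-.1,.16],tq(0,np.radians(75),0))
manip.move_pose([.62,-.035,.36],tq(0,np.pi/2,0)); manip.sleep(.2)
c=viewer.get_calibration("wrist");im=viewer.get_image("wrist");s=viewer.get_image("scene");t=viewer.get_image("top")
cv2.imwrite("pics/w_cast.png",im[:,:,::-1]);cv2.imwrite("pics/s_cast.png",s[:,:,::-1]);cv2.imwrite("pics/t_cast.png",t[:,:,::-1])
json.dump({k:np.asarray(v).tolist() for k,v in c.items()},open("w_cast.json","w"))
print(manip.current_clock(),c['eye'],"predicted px of stub-ish",proj([[.6,.07,.07],D(-100,-115,130),D(120,-115,130),D(-100,0,60),D(120,0,60)],c,True))
h=cv2.cvtColor(im,cv2.COLOR_RGB2HSV).astype(int)
m=(h[:,:,0]>8)&(h[:,:,0]<28)&(h[:,:,1]>90)&(h[:,:,2]>70)
for b in blobs(m,80):
    y,x=np.nonzero(b);P=toplane(np.c_[x,y],c,.068,True)[:,:2]; print(b.sum(),x.min(),x.max(),y.min(),y.max(),P.mean(0),cv2.minAreaRect((P*1000).astype(np.float32)))
cs=viewer.get_calibration("scene");h=cv2.cvtColor(s,cv2.COLOR_RGB2HSV).astype(int)
m=(h[:,:,0]>8)&(h[:,:,0]<28)&(h[:,:,1]>90)&(h[:,:,2]>70);m[:,:330]=0;m[:,440:]=0;m[:180]=0;m[290:]=0
for b in blobs(m,40):
    y,x=np.nonzero(b);P=toplane(np.c_[x,y],cs,.068)[:,:2]; print("scene",b.sum(),x.min(),x.max(),y.min(),y.max(),P.mean(0),cv2.minAreaRect((P*1000).astype(np.float32)))
E
```

```text
25.3667 [ 0.5339 -0.0336  0.5189] predicted px of stub-ish [[387.203  148.7013]
 [340.8095  85.8383]
 [334.5987 248.7056]
 [413.4121  93.2669]
 [401.4384 229.6695]]
387 538 545 0 79 [0.3792 0.3533] ((384.13629150390625, 351.741455078125), (17.587646484375, 150.61553955078125), 86.7297592163086)
1914 458 484 49 170 [0.5401 0.2089] ((529.4879150390625, 209.59017944335938), (34.9346923828125, 197.36959838867188), 88.3600845336914)
187 571 588 87 110 [0.4763 0.4566] ((477.3548278808594, 458.6378173828125), (32.4114875793457, 52.536537170410156), 59.9295654296875)
2188 373 408 97 196 [0.5971 0.0767] ((598.4707641601562, 78.73760986328125), (150.66226196289062, 41.502906799316406), 11.125114440917969)
150 560 574 115 135 [0.532  0.4242] ((531.1128540039062, 427.74078369140625), (31.545482635498047, 38.31816864013672), 59.898033142089844)
7111 0 79 128 399 [ 1.1658 -1.0216] ((1407.580810546875, -1190.063232421875), (484.50006103515625, 1933.597412109375), 49.82191848754883)
250 94 113 140 160 [ 0.5906 -0.4082] ((591.4970703125, -406.7260437011719), (34.53852462768555, 43.56858444213867), 6.
[... 704 characters left out ...]
9375)
4115 302 535 309 346 [0.9518 0.1205] ((940.4471435546875, 204.99716186523438), (93.00569915771484, 534.8905639648438), 0.4315706491470337)
3967 557 639 322 399 [1.3976 1.1306] ((1590.0323486328125, 1410.174560546875), (1553.1102294921875, 314.1024169921875), 58.99531555175781)
96 429 436 383 399 [1.1771 0.2556] ((1178.2138671875, 255.80113220214844), (81.9009780883789, 14.959656715393066), 18.652650833129883)
scene 315 380 410 180 215 [0.5216 0.2102] ((514.84423828125, 210.9869384765625), (28.701873779296875, 145.65771484375), 87.83721923828125)
scene 542 352 395 217 257 [0.6032 0.0779] ((601.3443603515625, 79.77565002441406), (150.43479919433594, 40.977996826171875), 9.57404613494873)
```

```bash
python3 - <<'E'
from h import *
import json
np.set_printoptions(precision=4,suppress=True)
c=json.load(open("w_cast.json"));c['eye']=np.array(c['eye']);I=cv2.imread("pics/w_cast.png")
ph=np.radians(10.5);e=np.array([np.cos(ph),np.sin(ph),0]);n=np.array([-np.sin(ph),np.cos(ph),0])
def rectf(z,I,c,fish,k=1.0):
    a=np.arange(-84,85,k);b=np.arange(-30,37,k)
    P=np.array([.598,.0775,z])+(a[None,:,None]*e+b[:,None,None]*n)/1000
    uv=proj(P.reshape(-1,3),c,fish).astype(np.float32).reshape(len(b),len(a),2)
    return cv2.remap(I,uv[:,:,0],uv[:,:,1],cv2.INTER_LINEAR),a,b
J,a,b=rectf(.068,I,c,True,3.0)
h=cv2.cvtColor(J,cv2.COLOR_BGR2HSV)
print("hue");[print("%4d"%b[i],"".join("%3d"%v if h[i,j,1]>80 else "  ." for j,v in enumerate(h[i,:,0]))) for i in range(len(b))]
print("V");[print("%4d"%b[i],"".join("%3d"%(v//3) for v in h[i,:,2])) for i in range(len(b))]
cv2.imwrite("pics/r68.png",rectf(.068,I,c,True,.5)[0])
E
```

```text
hue
 -30   .  .  .  .  .  .  .  .  .  .  .  .  .  .  .  .  .  .  .  .  .  .  .  .  .  .  .  .  .  .  .  .  .  .  .  .  .  .  .  .  .  .  .  .  .  .  .  .  .  .  .  .  .  .  .  .  .
 -27   .  .  .  .  .  .  .  .  .  .  .  .  .  .  .  .  .  .  .  .  .  .  .  .  .  .  .  .  .  .  .  .  .  .  .  .  .  .  .  .  .  .  .  .  .  .  .  .  .  .  .  .  .  .  .  .  .
 -24   .  .  .  .  .  .  .  .  .  .  .  .  .  .  .  .  .  .  .  .  .  .  .  .  .  .  .  .  .  .  .  .  .  .  .  .  .  .  .  .  .  .  .  .  .  .  .  .  .  .  .  .  .  .  .  .  .
 -21   .  .  .  .  .  .  .  .  .  .  .  .  .  .  .  .  .  .  .  .  .  .  .  .  .  .  .  .  .  .  .  .  .  .  .  .  .  .  .  .  .  .  .  .  .  .  .  .  .  .  .  .  .  .  .  .  .
 -18   .  .  .  . 17 17 17 18 18 17 17 16 16 17 18 17 17 16 16 17 17  . 18 19  .  .  .  .  .  .  .  .  . 17 18 18 16 17 17 18 18 17 17 17 16 17 17 18 18 17 17 17 17  .  .  .  .
 -15   .  .  .  . 18 17 15 14 14 16 14 15 15 14 16 15 15 15 16 18 18 16 16 17 17 17 17 18 18 17 18 17 18 18 16 15 16 16 15 16 16 16 14 14 14 16 15 16 14 15 15 16 17  .  .  .  .
 -12   .  .  .  . 19 18 18 18 17 1
[... 6347 characters left out ...]
4 35 42 69 48 42 42 43 59 39 32 32 32 40 38 30 31 30 37 41 30 28 30 30 41 33 28 28 29 37 35 27 26 27 33 38 27 24 25 28 38 31 25 25 26 36 35 25 25 25 32 37 26 25 24 28 40
  30  32 36 38 54 38 34 33 32 44 37 31 32 31 39 41 31 31 29 34 43 32 28 29 30 38 34 28 27 28 36 37 27 28 26 29 39 29 25 25 27 37 33 25 26 26 34 36 27 24 24 30 39 29 24 25 28 37
  33  34 34 37 45 39 34 33 34 41 41 33 32 31 36 43 32 31 29 33 41 34 29 28 30 37 37 28 28 28 33 40 28 26 26 29 38 32 26 26 26 35 34 25 25 25 32 38 28 26 24 27 38 30 26 26 25 35
  36  39 35 36 43 40 34 34 33 40 41 33 32 32 34 42 35 30 31 31 40 36 30 29 29 36 39 29 27 27 31 38 29 27 27 28 36 34 26 26 24 34 37 27 25 25 28 37 30 25 24 25 36 31 25 24 25 33
```

Row structure from the map: each plate carries two reddish spots about ±21.5 mm from its centre. The top plate's own spots are the pair at (−21,−1) and (24,4), its stub between them at about (3,2), yawed ~6° from the row. Fixing that pose in two views now.

```bash
cat > fit.py <<'E'
from h import *
import json
np.set_printoptions(precision=4,suppress=True)
cw=json.load(open("w_cast.json"));cw['eye']=np.array(cw['eye']);cs=viewer.get_calibration("scene")
ph=np.radians(10.5);e=np.array([np.cos(ph),np.sin(ph),0]);n=np.array([-np.sin(ph),np.cos(ph),0])
for nm,I,c,f in(("wrist",cv2.imread("pics/w_cast.png"),cw,True),("scene",cv2.imread("pics/s_cast.png"),cs,False)):
    a=np.arange(-80,81,.5);b=np.arange(-20,22,.5);G={}
    for z in(.072,.066):
        P=np.array([.598,.0775,z])+(a[None,:,None]*e+b[:,None,None]*n)/1000
        uv=proj(P.reshape(-1,3),c,f).astype(np.float32).reshape(len(b),len(a),2)
        J=cv2.GaussianBlur(cv2.remap(I,uv[:,:,0],uv[:,:,1],cv2.INTER_LINEAR),(0,0),2).astype(float)
        chroma=(J[:,:,1]-J[:,:,0])/(J.sum(2)+1)  # green over blue falls at the red-purple spots
        r=np.clip(.065-chroma,0,None)
        sp=[]
        for a0,b0 in((-64,-2),(-21,-1),(24,4),(66,-2)):
            M=(abs(a[None,:]-a0)<9)&(abs(b[:,None]-b0)<8); R_=chroma.copy(); R_[~M]=1
            th=np.quantile(chroma[M],.12); w=M&(chroma<=th); 
            sp.append([np.mean((a[None,:]+0*b[:,None])[w]),np.mean((b[:,None]+0*a[None,:])[w])])
        G[z]=np.array(sp); print(nm,z,G[z].round(1).tolist(),"pair dist",np.linalg.norm(G[z][2]-G[z][1]).round(1))
    s1,s2=G[.072][1],G[.072][2]; m=(s1+s2)/2; A=np.array([.598,.0775,0])+(m[0]*e+m[1]*n)/1000
    print(nm,"A centre",A[:2],"yaw deg",10.5+np.degrees(np.arctan2(*(s2-s1)[::-1])), "b,c dist of spots to A",np.linalg.norm(G[.066][0]-m),np.linalg.norm(G[.066][3]-m))
    Bc=G[.066][0]+[21.5,0];Cc=G[.066][3]-[21.5,0];print("  b,c stub from a:",(Bc-m).round(1),(Cc-m).round(1))
E
python3 fit.py
```

```text
wrist 0.072 [[-64.3, -3.1], [-20.4, -1.4], [23.3, 3.6], [67.1, -2.6]] pair dist 44.0
wrist 0.066 [[-64.1, -1.8], [-19.5, -0.1], [24.8, 5.0], [66.5, -0.9]] pair dist 44.6
wrist A centre [0.5992 0.0789] yaw deg 16.992809828504537 b,c dist of spots to A 65.58896349525124 65.09617953589989
  b,c stub from a: [-44.   -2.9] [43.6 -2. ]
scene 0.072 [[-69.6, -3.0], [-18.8, -1.2], [24.7, 4.8], [69.3, -3.4]] pair dist 43.9
scene 0.066 [[-64.1, -1.5], [-20.9, 1.8], [22.8, 7.8], [67.7, -0.3]] pair dist 44.2
scene A centre [0.6006 0.0798] yaw deg 18.298362885070812 b,c dist of spots to A 67.10233920716189 64.81663176009842
  b,c stub from a: [-45.5  -3.3] [43.3 -2.1]
```

Both views agree: casting_a at (0.5996,0.0792), yaw ~17.5°, with neighbouring stubs ~44 mm off and 6 mm lower. The lid and wedge leave no room to close across the row. So I close along it, tool leaning 20° away from the lid, gripping the stub's top above the neighbours' tops (z=90).

```bash
cat >> h.py <<'E'
PHI=np.radians(20)
def tilt(yaw,phi=PHI): # closing along yaw, tool leaning back to the -n side, camera on that side
    e=np.array([np.cos(yaw),np.sin(yaw),0]);n=np.array([-e[1],e[0],0]); z=np.sin(phi)*n-np.cos(phi)*np.array([0,0,1]); y=-e
    return R.from_matrix(np.c_[np.cross(y,z),y,z]).as_quat(),e,n,z
A=np.array([.5996,.0792,0]); AY=np.radians(17.5); TRAY=np.array([.541,-.2105,0])
E
python3 - <<'E'
from h import *
np.set_printoptions(precision=3,suppress=True)
q,e,n,z=tilt(AY); t=A+.0035*n; t[2]=.0940
print(manip.current_q()); print(manip.solve_ik(t-.20*z,q)); print(manip.solve_ik(t,q)); print(manip.solve_ik(t+[0,0,.02],q))
for yd in (17.5,-20,-50,-73,-90,100):
    qq,ee,nn,zz=tilt(np.radians(yd)); p=TRAY-nn*-.0035; p[2]=.094-.062
    print(yd,manip.solve_ik(p,qq),manip.solve_ik(p+[0,0,.12],qq) is not None)
manip.move_pose(t-.20*z,q); print(manip.current_clock(),manip.current_q())
manip.servo_line(t-.03*z,vel=.2); print(manip.current_force(),lidang(viewer.get_image("top"),viewer.get_calibration("top")))
E
```

```text
[ 0.509  0.394 -0.688  1.448  0.252  1.386  1.386]
[-0.646  0.865  1.354  1.514 -1.022  1.746 -2.101]
[-0.774  1.157  1.349  1.733 -1.32   1.626 -1.962]
[-0.776  1.115  1.35   1.725 -1.28   1.625 -1.982]
17.5 [-0.282  1.311  1.346  1.677 -1.305  1.675 -1.502] True
-20 [-0.225  1.047  1.126  1.856 -1.302  1.356 -2.037] True
-50 [ 1.119  0.729 -0.766  1.968  0.326  0.496  2.517] True
-73 [ 0.997  0.63  -0.645  2.072  0.39   0.309  2.007] True
-90 [ 0.811  0.559 -0.481  2.126  0.511  0.212  1.521] True
100 [ 0.259  0.776 -0.028  1.582  0.175  1.112 -1.263] True
28.2917 [-0.646  0.865  1.354  1.514 -1.022  1.746 -2.101]
[ 0.602 -0.209  0.771] [0.928 0.928 0.928 1.065 1.35 ]
```

```bash
python3 - <<'E'
from h import *
np.set_printoptions(precision=4,suppress=True)
q,e,n,z=tilt(AY); t=A+.0035*n; t[2]=.0940
manip.servo_line(t,vel=.06); manip.sleep(.1); print(manip.current_force(),manip.current_tool_pos()-t)
f=manip.current_force()
if abs(f).max()<2.5:
    effector.close(35); print("closed",manip.current_finger_gap(),manip.current_gripper_force(),manip.current_force(),manip.current_clock())
t2=viewer.get_image("top");print(lidang(t2,viewer.get_calibration("top")))
E
```

```text
[ 0.6234 -0.5407 -0.2562] [-0.0001 -0.0001  0.    ]
closed 0.007885462175960273 34.999998807907104 [0.4621 0.6091 0.6016] 31.3833
[0.928 0.928 0.928 1.35  1.35 ]
```

```bash
python3 - <<'E'
from h import *
np.set_printoptions(precision=4,suppress=True)
f0=manip.current_force()
manip.servo_line(manip.current_tool_pos()+[0,0,.014],vel=.04); manip.sleep(.15)
print(manip.current_finger_gap(),manip.current_gripper_force(),manip.current_force()-f0,manip.current_force(),manip.current_clock())
cv2.imwrite("pics/s_l.png",viewer.get_image("scene")[:,:,::-1]);cv2.imwrite("pics/t_l.png",viewer.get_image("top")[:,:,::-1])
S0=cv2.imread("pics/s_cast.png");S=cv2.imread("pics/s_l.png")
h=cv2.cvtColor(S,cv2.COLOR_BGR2HSV).astype(int);m=(h[:,:,0]>8)&(h[:,:,0]<28)&(h[:,:,1]>90)&(h[:,:,2]>60)
print("\n".join("".join("#" if v else "." for v in r) for r in m[200:262,345:405]))
E
```

```text
0.007930872551196443 34.99929070472717 [-0.7943  0.5231 -2.0013] [-0.8415  0.0907 -1.6998] 32.0833
...............................................####.#####...
...............................................##########...
................................................#.########..
..................................................#.#######.
..................................................##########
..................................................##########
...................................................#########
....................................................########
.....................................................#######
......................................................####.#
......................................................######
.......................................................#####
........................................................##.#
.........................................................###
.........................................................###
...........................................................#
.........................
[... 2080 characters left out ...]
....#########................
....................................########.....##.........
.....................................######...####..........
......................................######.#####..........
.......................................#########............
........................................#######.............
.........................................#####..............
..........................................###...............
............................................................
............................................................
............................................................
............................................................
```

```bash
python3 - <<'E'
from h import *
np.set_printoptions(precision=4,suppress=True)
q,e,n,z=tilt(AY)
manip.servo_line(manip.current_tool_pos()+[0,0,.012],vel=.08)
manip.servo_line(manip.current_tool_pos()-.17*z,vel=.15); manip.sleep(.2)
print(manip.current_finger_gap(),manip.current_gripper_force(),manip.current_force(),manip.current_clock(),manip.current_tool_pos())
cv2.imwrite("pics/s_u.png",viewer.get_image("scene")[:,:,::-1]);cv2.imwrite("pics/w_u.png",viewer.get_image("wrist")[:,:,::-1])
cs=viewer.get_calibration("scene"); T=manip.current_tool_pos()
base=T-.0035*n-[0,0,.028]
print("expected px of casting base corners (scene)",proj([base+s*.032*e+r*.017*n for s in(-1,1) for r in(-1,1)],cs).round(0).tolist())
S=cv2.imread("pics/s_u.png");h=cv2.cvtColor(S,cv2.COLOR_BGR2HSV).astype(int);m=(h[:,:,0]>8)&(h[:,:,0]<28)&(h[:,:,1]>90)&(h[:,:,2]>60);m[:,:300]=0;m[:,440:]=0;m[:160]=0;m[280:]=0
for b in blobs(m,15):
    y,x=np.nonzero(b); P=toplane(np.c_[x,y],cs,.066)[:,:2]; print(b.sum(),x.min(),x.max(),y.min(),y.max(),rect(b).round(0).tolist(),cv2.minAreaRect((P*1000).astype(np.float32)))
print(lidang(viewer.get_image("top"),viewer.get_calibration("top")))
E
```

```text
0.007951011209930579 34.999263882637024 [ 0.4066 -1.8401 -2.1703] 33.975 [0.6162 0.0273 0.2797]
expected px of casting base corners (scene) [[353.0, 210.0], [362.0, 201.0], [374.0, 225.0], [383.0, 216.0]]
39 416 427 160 170 [[416.0, 160.0], [417.0, 159.0], [427.0, 170.0], [425.0, 172.0]] ((453.4974060058594, 363.5640563964844), (9.75748062133789, 51.25452423095703), 88.73444366455078)
67 389 399 185 197 [[387.0, 188.0], [391.0, 184.0], [399.0, 195.0], [395.0, 198.0]] ((495.385498046875, 221.23292541503906), (19.217052459716797, 48.75519561767578), 88.916748046875)
79 355 377 207 223 [[354.0, 210.0], [358.0, 205.0], [377.0, 220.0], [374.0, 225.0]] ((528.3330078125, 99.42945861816406), (75.30078125, 18.375154495239258), 17.128482818603516)
38 403 411 208 215 [[401.0, 212.0], [410.0, 208.0], [412.0, 212.0], [404.0, 216.0]] ((581.0379638671875, 214.71368408203125), (15.054746627807617, 34.8376350402832), 22.47036361694336)
199 352 374 218 236 [[352.0, 223.0], [359.0, 216.0], [374.0, 231.0], [367.0, 238.0]] ((559.0115966796875, 69.21944427490234), (62.72990036010742, 32.356990814208984), 9.574043273925781)
228 373 395 237 257 [[372.0, 244.0], [380.0, 236.0], [396.0, 252.0], [388.0, 259.0]] ((644.64599609375, 84.35545349121094), (63.04750442504883, 33.721553802490234), 9.574050903320312)
[0.938 0.938 0.938 1.002 1.35 ]
```

Casting_a is in the air at scene px (354–377, 205–225), where predicted. Both lower castings show as 63×33 mm rectangles, undisturbed; lid ≈0.94. On to the tray.

```bash
python3 - <<'E'
from h import *
np.set_printoptions(precision=4,suppress=True)
q,e,n,z=tilt(AY); t=TRAY+[-.0194,.0048,0]+.0035*n
try: manip.servo_line([t[0],t[1],.26],vel=.2)
except manip.PlanningError: print("pose"); manip.move_pose([t[0],t[1],.26],q)
manip.servo_line([t[0],t[1],.045],vel=.13); manip.sleep(.2); f0=manip.current_force()[2]; print("low",f0,manip.current_finger_gap(),manip.current_clock())
for zz in np.arange(.037,.0275,-.0015):
    manip.servo_line([t[0],t[1],zz],vel=.02); manip.sleep(.1); d=manip.current_force()[2]-f0; print(round(zz,4),round(d,2))
    if d>2.0: break
effector.open_jaws(); manip.sleep(.1)
manip.servo_line(manip.current_tool_pos()-.08*z,vel=.1); manip.servo_line(manip.current_tool_pos()+[0,-.03,.12],vel=.2); manip.sleep(.3)
print(manip.current_clock(),manip.current_finger_gap())
ct=viewer.get_calibration("top"); T=viewer.get_image("top"); S=viewer.get_image("scene"); cs=viewer.get_calibration("scene")
cv2.imwrite("pics/t_f.png",T[:,:,::-1]);cv2.imwrite("pics/s_f.png",S[:,:,::-1]); print(lidang(T,ct))
for nm,I,c in(("top",T,ct),("scene",S,cs)):
    h=cv2.cvtColor(I,cv2.COLOR_RGB2HSV).astype(int);m=(h[:,:,0]>8)&(h[:,:,0]<28)&(h[:,:,1]>90)&(h[:,:,2]>60)
    for b in blobs(m,30):
        y,x=np.nonzero(b)
        for zz in(.010,.066):
            P=toplane(np.c_[x,y],c,zz)[:,:2]; r=cv2.minAreaRect((P*1000).astype(np.float32))
            if (zz<.05 and abs(P.mean(0)-TRAY[:2]).max()<.08) or (zz>.05 and abs(P.mean(0)-A[:2]).max()<.07): print(nm,zz,b.sum(),r)
E
```

```text
low -0.480936478260939 0.007923295207602956 37.525
0.037 -1.6
0.0355 -0.55
0.034 -0.03
0.0325 -0.22
0.031 6.03
43.0583 0.0918362543674968
[0.928 0.928 0.928 0.938 0.938]
top 0.066 97 ((558.3024291992188, 62.2391242980957), (63.684532165527344, 22.31713104248047), 0.5307458639144897)
scene 0.066 216 ((558.566162109375, 70.200927734375), (64.55715942382812, 34.440773010253906), 9.57406997680664)
scene 0.066 232 ((643.7348022460938, 85.25426483154297), (63.94058609008789, 35.79723358154297), 9.574052810668945)
scene 0.01 223 ((522.3822021484375, -205.01419067382812), (64.8413314819336, 33.685359954833984), 14.697142601013184)
```

Casting_a reads as 65×34 mm lying flat at (0.522,−0.205), on the tray floor within its walls. The lower castings are unchanged, the lid is at ≈0.93, and the robot is clear.

```bash
python3 -c "
from h import *
print(manip.hand_in(), manip.current_clock())"
```

```text
the job is handed in; nothing more can be done
the job is handed in; nothing more can be done
```

I handed the job in at about 43 s of the 64 s allowed (no verdict was shown): the lid is propped on the wedge alone at about 0.93 rad, casting_a lies flat, stub up, in the large dark tray, and castings b and c are within about 1–2 mm of where they were.

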